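# Lock the wide parts case on the maker's bench

## Task

Lock the wider of the two grey cases with the key standing in the lock on its lid: turn the key counter-clockwise (seen from above) so that its brass tongue sweeps under the black strike on the case's front and about 30 degrees past it, then turn it back until the tongue lies centred under the strike, and let go of the key. Leave the smaller case's key as it is.

Things in the scene. Friction and masses are not known exactly. Their poses are not given: they have to be found in the camera images.
- wide_case: The wider grey case, fixed to the bench: 170 deep (its x), 240 wide (its y), 80 mm high. Origin: centre of its underside; z up. On the lid at x = -30, y = 0 a steel barrel (38 across, 8 high) holds the upright key. A black strike on the front (-x) face, 63 mm from the key's axis, rises 18 above the lid and has a 10 mm wide finger over the lid's edge to 35 mm from the axis; nothing is higher.
- wide_key (a joint): Turn of the wide case's key about the vertical, rad, growing counter-clockwise from above; stops at -0.9 and 0.9. A flat brass tongue (14 wide, reaching 50 mm from the axis, 8 to 12 mm above the lid) turns with it. At 0 it points along the case's -x, centred under the strike: locked. It passes freely beneath. Starts between -0.85 and -0.55. No spring; friction 0.04 N m, it stays where left.
- wide_bow (a point): Centre of the bow of the wide case's key, on the turning axis, 123 mm above the bench. The bow is a black plastic slab 40 long, 10 thick and 30 mm high (from 28 to 58 mm above the lid) on a 10 mm shank, in line with the tongue; grip it across its thickness. The point turns with the key: x along the bow's length, away from the tongue, y across its thickness, z up.
- small_bow_edge (a point): Not to be turned: a point near one end of the bow of a like key, 18 mm from its turning axis, in the lock of the smaller grey case (130 deep, 120 wide, 60 mm high), 103 mm above the bench. x along that bow.

How it is judged:
By the outcome, as a careful person would: the job done as asked, in the order asked, and still so for the second after the job is handed in, with the robot touching nothing.
It also fails if it takes over 35 s, if anything falls off the work surface, if the arm or the gripper's body presses on something with over 40 N, if the wrist force passes 120 N, or if a joint passes its speed limit or range.

## Robot

A 6-joint arm with a two-finger parallel gripper is mounted at the origin on the work surface. World frame = base frame: x ahead of the robot, y to its left, z up, the work surface at z = 0. Lengths are in mm, angles in rad, forces in N, time in s.
With the tool pointing down it reaches from about 350 to 775 mm from the base axis. Payload 7.3 kg.
Tool frame: the origin (TCP) lies on the centre line of the jaws, within the pads' length; the fingertips stand 11 mm ahead of it and the grasp point (between the pads) lies 8 mm behind it; z points along the fingers, y is the line along which they close (so a half turn about z gives the same grasp; the last joint's range is limited). The gripper opens to 92 mm and grips with 3 to 60 N. Pads are 19 mm wide; open, the fingers measure 130 mm over their backs; the gripper's body (75 mm by 190 mm) begins 47 mm behind the grasp point.
Start: joints at [1.049, 0.342, 1.524, -0, 1.275, -0.146], TCP at [192.67, 488.387, 237.741] pointing down, gripper open.
Joint ranges: [-2.53, 2.53], [-0.77, 2.02], [0.04, 2.7], [-1, 4.14], [0.28, 2.66], [-3.11, 3.11]. Speed limits (rad/s): [2.57, 2.57, 3.14, 3.14, 3.14, 3.14].

## Interface

Orientations are given as [roll, pitch, yaw] about the fixed x, y, z axes, in that order (R = Rz(yaw) Ry(pitch) Rx(roll)).
In Python, from plant import bot gives the robot as it stands.
- The arm moves only by the tool step_arm, never from a script. Its argument "deltas" is a list of rows, each a list of 5 numbers: the opening, from 0 (shut) to 1 (fully open), then the shift along the tool's x, y, z each as a share of 0.5 m, from -1 to 1, then the turn about the tool's z as a share of pi/2 rad, from -1 to 1. In form: [[claw, x, y, z, turn], ...]. A call has 1 to 8 rows; each row shifts and turns the commanded pose from where the row before left it, along the tool's axes as they then stand; what a row does not reach is not made up. A row lasts 1/10 s, in which the tool goes at most 50 mm and 8.59 degrees, less where a joint would pass 70% of its speed; a pose out of reach is approached as far as the arm can. A call with a number of a shift or a turn outside -1 to 1 is refused whole. A call with a gripper value outside its range is refused whole. The fingers move at their own pace and stop on an object; the grip force is fixed at half the most. Time passes only in rows, so rows that do not move let the fingers close. It gives the time, the measured TCP pose, the force, the opening and the grip force at its end, in the units of the state.
- bot.get_obs(): the state, without advancing time (a new reading comes with each control period).
- bot.capture(name): name is "scene" or "top" or "wrist"; returns (picture, depth): 420x560x3 uint8, red, green, blue; 420x560 float32, mm along the optical axis (not along the pixel's ray), 0 where there is no reading.
- bot.camera_params(name): a dict with "fov_y" (degrees; the focal length in pixels is half the picture's height over the tangent of half this angle, whatever the lens; pixels are square), "cx", "cy" (the principal point, pixels), "k1" (the pictures are not rectified: a ray, as slopes to the right and down, at radius r is drawn at 1 + k1 r^2 times it, then the intrinsics apply), "rvec" (rotation vector, rad) and "tvec" (3), from world to camera coordinates, as OpenCV has them. Camera axes: x right, y down, z forward; pixel columns grow to the right and rows downward; lengths in mm; the calibration is good to about 2 mm. A picture is of the moment at which its call begins: read the wrist's pose just before it. camera_params takes no time and is no camera call; for the wrist camera it gives the pose at the moment of the call.
- bot.close_job(): hands the job in; it is judged then, once.
The state is a dict: "time": time; "joint_positions": joint angles; "dq": joint speeds; "tau": joint torques, N m; "tool_pos": TCP position; "tcp_rot": TCP orientation; "contact_force": force on the tool from outside, world axes, zero at the start; "moment": the same for the moment, N m; "grip_width": finger opening in mm; "finger_force": force on a finger pad.
Only numpy, scipy, OpenCV 4.12 (cv2) and the standard library are available. Lean on these libraries where they do the work, as an engineer would, in place of code of your own. Each camera call takes 0.05 s, during which the arm holds its last target. There are 200 camera calls.

## Working session

There is one attempt and no reset: what is moved stays moved. The work goes in short steps, Python scripts to look and compute and a tool call to move; the robot and the scene stay as the last step left them, time stands still between calls to the robot, and variables do not carry over. Pictures are saved under pics/ and viewed, at most 10 in all, crops included, and the job is handed in when it is done.

Besides the shell and the picture viewer there is one more tool, called after ">>>" as name(argument=value, ...) on one line, values as JSON. step_arm: Moves the arm, as the interface text tells. Shift numbers are shares of 0.5 m and turn numbers shares of pi/2 rad, none past 1 either way. Its arguments: {"type":"object","properties":{"deltas":{"type":"array","items":{"type":"array","items":{"type":"number","minimum":-1,"maximum":1}}}},"required":["deltas"]}

```bash
mkdir -p pics; cat > h.py <<'E'
import numpy as np,cv2
from plant import bot
def cap(n,f):
    p=bot.camera_params(n); im,d=bot.capture(n)
    cv2.imwrite('pics/'+f+'.png',im[:,:,::-1]); np.savez('pics/'+f+'.npz',im=im,d=d,**{k:np.array(v) for k,v in p.items()})
def ray(f,uv):
    p=np.load('pics/'+f+'.npz'); F=210/np.tan(np.radians(p['fov_y'])/2)
    K=np.array([[F,0,p['cx']],[0,F,p['cy']],[0,0,1.]])
    s=cv2.undistortPoints(np.array(uv,float).reshape(-1,1,2),K,np.array([float(p['k1']),0,0,0])).reshape(-1,2)
    R=cv2.Rodrigues(p['rvec'].astype(float))[0]; c=-R.T@p['tvec'].ravel()
    return c,np.c_[s,np.ones(len(s))]@R,p
def atz(f,uv,z):
    c,r,p=ray(f,uv); return c+r*((np.broadcast_to(z,len(r))-c[2])/r[:,2])[:,None]
def atd(f,uv):
    c,r,p=ray(f,uv); return c+r*np.array([p['d'][int(v),int(u)] for u,v in uv])[:,None]
E
python3 -c "
from h import *
cap('top','top');cap('scene','scene')
print(bot.get_obs())"
```

```text
{'time': 0.1, 'joint_positions': array([ 1.04900100e+00,  3.42662624e-01,  1.52489795e+00, -1.34799210e-05,
        1.27542053e+00, -1.46012507e-01]), 'dq': array([-0.00197742, -0.00290541, -0.00242828, -0.00130115,  0.00213589,
        0.00168598]), 'tau': array([ 2.36123364e-03, -4.32009172e+01, -2.44694817e+01,  7.20242411e-02,
        5.25899953e-02, -3.07190032e-05]), 'tool_pos': array([192.49109984, 488.06840003, 237.11770326]), 'tcp_rot': array([-3.14021710e+00, -1.89258768e-04,  2.76581363e+00]), 'contact_force': array([ 0.21037056,  0.21010465, -0.44426806]), 'moment': array([ 0.00995445, -0.01273173,  0.01442188]), 'finger_force': 0.0, 'grip_width': 91.78928648328137}
```

View pics/top.png

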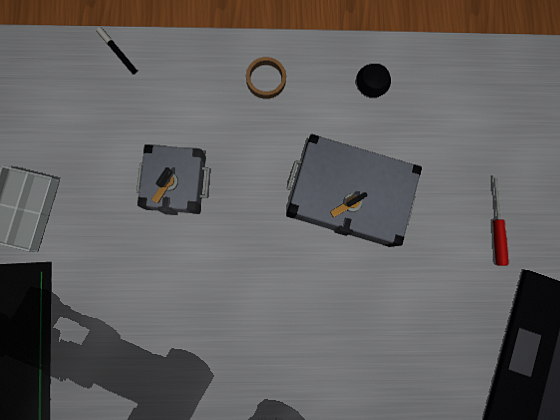

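View pics/scene.png

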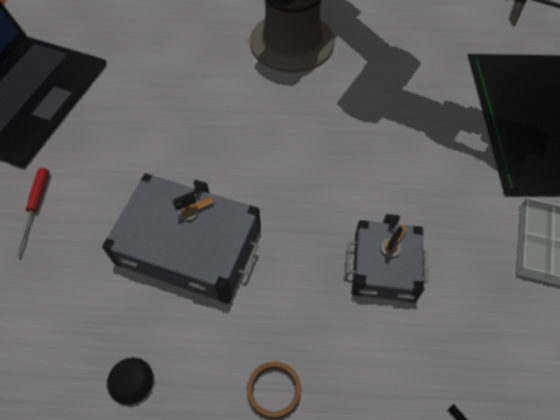

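The top view shows the wide case, with lid corners near (313,138), (418,170), (400,243) and (290,212). Its key is at about (352,201), with the strike at (344,227). The small case's key is at (168,182). Next I'll enlarge the wide case.

```bash
python3 -c "
from h import *
im=cv2.imread('pics/top.png')[120:260,270:440]
cv2.imwrite('pics/c1.png',cv2.resize(im,None,fx=4,fy=4,interpolation=cv2.INTER_CUBIC))
P=atz('top',[(313,138),(418,170),(402,243),(290,213)],80);print(P.round(1));print(np.linalg.norm(P-np.roll(P,1,0),axis=1))
print(atz('top',[(352,201)],90),atd('top',[(330,170),(352,201),(360,196)]))
"
```

```text
[[ 687.5  -92.1   80. ]
 [ 622.2 -307.4   80. ]
 [ 472.7 -268.7   80. ]
 [ 532.6  -44.3   80. ]]
[162.14949495 224.98697245 154.34295692 232.30053453]
[[ 555.86226658 -167.6039231    90.        ]] [[ 621.41853411 -126.45194323   77.58084329]
 [ 548.56827823 -157.45395285  138.48950399]
 [ 558.5715326  -173.43080191  135.83349372]]
```

View pics/c1.png

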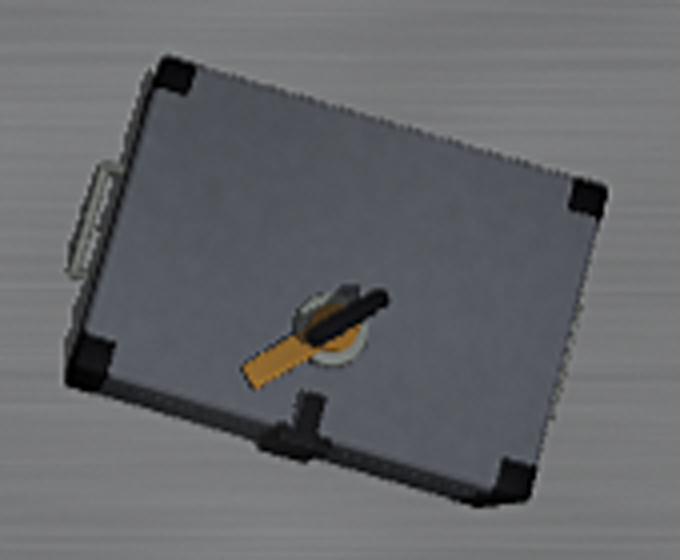

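```bash
python3 -c "
from h import *
f=lambda u,v:(270+u/4,120+v/4)
A=atz('top',[f(333,331)],88)[0];T=atz('top',[f(250,379)],92)[0];B=atz('top',[f(320,338),f(380,297)],138)
S=atz('top',[f(313,393)],98)[0]
print(A,T,B,B.mean(0),S)
for d in (T-A,B[0]-B[1],S-A): print(np.linalg.norm(d[:2]),np.degrees(np.arctan2(d[1],d[0])))
Y=-.297
C=atz('top',[(313,138),(418,170),(402,243),(290,213)],80).mean(0);print(C, C[:2]-30*np.array([np.cos(Y),np.sin(Y)]))
"
```

```text
[ 552.63920308 -170.46044726   88.        ] [ 527.912213   -127.74022836   92.        ] [[ 541.98906657 -153.63139595  138.        ]
 [ 561.60112711 -182.5132945   138.        ]] [ 551.79509684 -168.07234523  138.        ] [ 520.37953376 -157.75968881   98.        ]
49.36031949620734 120.06278830341078
34.91127299941145 124.17820377403737
34.66980718193863 158.51024552017728
[ 578.75669216 -178.14313878   80.        ] [ 550.07012968 -169.36355263]
```

>>> step_arm(deltas=[[1,-0.072,-0.06,0,0],[1,-0.072,-0.06,0,0],[1,-0.072,-0.06,0,0],[1,-0.072,-0.06,0,0],[1,-0.072,-0.06,0,0],[1,-0.072,-0.06,0,0],[1,-0.072,-0.06,0,0],[1,-0.072,-0.06,0,0]])

```text
time: 0.9
tool_pos: [372.8, 157.7, 237.7]
tcp_rot: [3.141, -0.0, 2.766]
contact_force: [1.3, 0.5, -1.4]
grip_width: 92.0
finger_force: 0.0
```

>>> step_arm(deltas=[[1,-0.072,-0.06,0,0],[1,-0.072,-0.06,0,0],[1,-0.072,-0.06,0,0],[1,-0.072,-0.06,0,0],[1,-0.072,-0.06,0,0],[1,-0.072,-0.06,0,0],[1,-0.072,-0.06,0,0],[1,-0.072,-0.06,0,0]])

```text
time: 1.7
tool_pos: [552.7, -171.3, 237.2]
tcp_rot: [3.141, -0.001, 2.765]
contact_force: [0.9, 0.3, -0.1]
grip_width: 91.9
finger_force: 0.0
```

>>> step_arm(deltas=[[1,0,0,0,0.082],[1,0,0,0,0.082],[1,0,0,0,0.082],[1,0,0,0,0.082],[1,0,0,0,0.082],[1,0,0,0,0],[1,0,0,0,0]])

```text
time: 2.4
tool_pos: [552.2, -169.5, 237.4]
tcp_rot: [-3.141, -0.001, 2.125]
contact_force: [0.3, -0.0, -0.1]
grip_width: 91.8
finger_force: 0.0
```

```bash
python3 -c "
from h import *
o=bot.get_obs();print(o['tool_pos'],o['tcp_rot'],o['joint_positions'],o['time'])
cap('wrist','w1')"
```

```text
[ 552.18033386 -169.46893648  237.37169371] [-3.14125213e+00 -5.88472241e-04  2.12525988e+00] [-4.30465272e-01  4.39719161e-01  1.37413785e+00  4.28974625e-05
  1.32841426e+00 -9.84939237e-01] 2.4
```

View pics/w1.png

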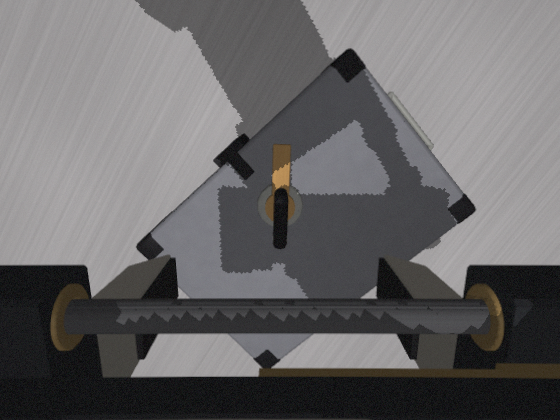

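The wrist view shows the bow spanning (280,190) to (280,248), with the barrel centred at about (280,206) and the tongue tip at (282,146). The strike finger tip is at (249,175), and the lid corners are (349,48), (475,208), (265,368) and (137,245).

```bash
python3 -c "
from h import *
A=atz('w1',[(280,206)],88)[0];T=atz('w1',[(282,146)],92)[0];B=atz('w1',[(280.5,190),(280,248)],138);S=atz('w1',[(249.5,174.5)],98)[0]
C=atz('w1',[(349,48),(475,208),(265,368),(137,245)],80)
print(A,T,B.mean(0),S,C,C.mean(0))
g=lambda d:print(np.linalg.norm(d[:2]),np.degrees(np.arctan2(d[1],d[0])))
for d in (T-A,B[0]-B[1],S-A,C[0]-C[1],C[1]-C[2],C[2]-C[3],C[3]-C[0]):g(d)
"
```

```text
[ 553.15810709 -169.3590717    88.        ] [ 528.73548189 -127.17134264   92.        ] [ 551.44075046 -167.02611651  138.        ] [ 518.51072375 -158.35864497   98.        ] [[ 533.93231243  -40.48710904   80.        ]
 [ 693.8598248   -86.86630869   80.        ]
 [ 625.95082484 -313.52478371   80.        ]
 [ 467.64428013 -265.348501     80.        ]] [ 580.34681055 -176.55667561   80.        ]
48.74699072726225 120.0667015089033
41.48675150484537 121.37752364802108
36.351761451475994 162.3855331866519
166.51678405674042 163.82776792822065
236.61296788484344 73.32129209602707
165.47482077953512 -16.926197996759967
234.4285580287468 -106.425257600358
```

>>> step_arm(deltas=[[1,0.0016,0.001,0.08,0.01],[1,0,0,0.08,0],[1,0,0,0.08,0],[1,0,0,0,0],[1,0,0,0,0]])

```text
time: 2.95
tool_pos: [552.5, -168.6, 118.2]
tcp_rot: [-3.141, -0.001, 2.107]
contact_force: [0.6, -0.3, 0.7]
grip_width: 91.7
finger_force: 0.0
```

>>> step_arm(deltas=[[0,0,0,0,0],[0,0,0,0,0],[0,0,0,0,0],[0,0,0,0,0],[0,0,0,0,0],[0,0,0,0,0],[0,0,0,0,0],[0,0,0,0,0]])

```text
time: 3.75
tool_pos: [552.3, -168.5, 117.7]
tcp_rot: [3.142, -0.0, 2.106]
contact_force: [-0.1, 0.3, 0.1]
grip_width: 32.2
finger_force: 0.0
```

>>> step_arm(deltas=[[0,0,0,0,0],[0,0,0,0,0],[0,0,0,0,0],[0,0,0,0,0],[0,0,0,0,0]])

```text
time: 4.25
tool_pos: [553.7, -167.7, 117.7]
tcp_rot: [3.139, 0.001, 2.106]
contact_force: [5.5, 3.4, -3.0]
grip_width: 10.0
finger_force: 30.0
```

>>> step_arm(deltas=[[0,0,0.003,0,0],[0,0,0,0,0],[0,0,0,0,-0.07],[0,0,0,0,-0.07],[0,0,0,0,-0.07],[0,0,0,0,0]])

```text
time: 4.85
tool_pos: [553.4, -168.1, 117.7]
tcp_rot: [-3.141, -0.0, 2.437]
contact_force: [-0.7, -0.3, 0.1]
grip_width: 9.7
finger_force: 30.0
```

>>> step_arm(deltas=[[0,0,0,0,-0.076],[0,0,0,0,-0.076],[0,0,0,0,-0.076],[0,0,0,0,-0.076],[0,0,0,0,-0.076],[0,0,0,0,-0.076],[0,0,0,0,-0.076],[0,0,0,0,-0.076]])

```text
time: 5.65
tool_pos: [553.0, -169.6, 117.7]
tcp_rot: [-3.139, -0.002, -2.891]
contact_force: [-2.6, -7.3, -0.6]
grip_width: 9.9
finger_force: 30.0
```

>>> step_arm(deltas=[[0,0,0,0,0],[0,0,0,0,0]])

```text
time: 5.85
tool_pos: [553.0, -169.6, 117.7]
tcp_rot: [-3.139, -0.002, -2.896]
contact_force: [-2.8, -7.1, -1.1]
grip_width: 9.9
finger_force: 30.0
```

```bash
python3 -c "
from h import *
print(np.degrees(bot.get_obs()['tcp_rot']),bot.get_obs()['moment'])
cap('wrist','w2')"
```

```text
[-1.79876450e+02 -9.19491667e-02 -1.65906738e+02] [-1.0325016   0.37590991  0.05064537]
```

View pics/w2.png

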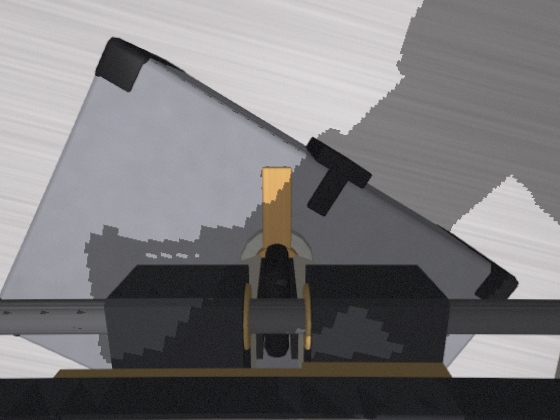

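The tongue, from (277,168) to (278,250), is now on the far side of the strike. The strike finger tip is at (317,211) and the finger meets the bar at about (335,180).

```bash
python3 -c "
from h import *
a=lambda P:np.degrees(np.arctan2(*(P[1]-P[0])[1::-1]))%360
T=atz('w2',[(278,245),(276.8,169)],92);print('tongue',T,a(T))
S=atz('w2',[(316.5,211),(334.5,180)],98);print('finger',S,a(S))
# bar outer edge, front lid edge
print('bar',a(atz('w2',[(312,138),(371,177)],98)),'edge',a(atz('w2',[(185,75),(308,153)],80)))
A=np.array([553.2,-168.6])
for P in (T[1],S[0]): d=P[:2]-A;print(np.linalg.norm(d),np.degrees(np.arctan2(*d[::-1])))
"
```

```text
tongue [[ 541.40891798 -171.47335489   92.        ]
 [ 505.18413322 -181.1382892    92.        ]] 194.93878802044864
finger [[ 518.76704118 -158.79779228   98.        ]
 [ 502.83487305 -154.83218398   98.        ]] 166.0227794915267
bar 71.46968179071197 edge 72.34368028005736
49.62592224084452 -165.36526096461708
35.80100458622844 164.10966383397727
```

>>> step_arm(deltas=[[0,0,-0.0032,0,0],[0,0,0,0,0.086],[0,0,0,0,0.086],[0,0,0,0,0.086],[0,0,0,0,0.086],[0,0,0,0,0],[0,0,0,0,0]])

```text
time: 6.6
tool_pos: [553.0, -168.8, 117.7]
tcp_rot: [3.141, -0.002, 2.853]
contact_force: [-5.3, 1.7, 2.6]
grip_width: 9.7
finger_force: 30.0
```

```bash
python3 -c "
from h import *
print(np.degrees(bot.get_obs()['tcp_rot']),bot.get_obs()['moment'])
cap('wrist','w3')"
```

```text
[ 1.79970275e+02 -1.40954101e-01  1.63442908e+02] [ 0.21715902  0.78489009 -0.05471571]
```

View pics/w3.png

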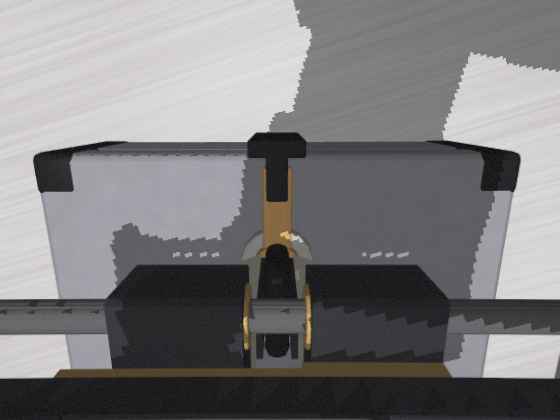

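The tongue runs over columns 263.5–292 and the strike finger over 267–288. The two centres agree to within a pixel and the case's front edge is level, so the key is centred. Now I'll release it and retreat.

>>> step_arm(deltas=[[0,0.0025,0,0,0],[0,0,0,0,0],[0.4,0,0,0,0],[0.4,0,0,0,0],[0.4,0,0,0,0],[0.4,0,0,0,0],[0.4,0,0,0,0],[0.4,0,0,0,0]])

```text
time: 7.45
tool_pos: [552.8, -169.0, 117.7]
tcp_rot: [3.142, 0.0, 2.851]
contact_force: [-0.6, 0.1, 0.4]
grip_width: 36.8
finger_force: 0.0
```

>>> step_arm(deltas=[[0.4,0,0,-0.04,0],[0.4,0,0,-0.08,0],[0.4,0,0,-0.08,0],[0.4,0,0,-0.04,0],[0.4,0,0,0,0],[0.4,0,0,0,0]])

```text
time: 8.05
tool_pos: [552.6, -168.9, 237.2]
tcp_rot: [3.141, -0.0, 2.851]
contact_force: [-0.1, 0.1, 0.4]
grip_width: 36.8
finger_force: 0.0
```

```bash
python3 -c "
from h import *
cap('wrist','w4')"
```

```text
(no output)
```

View pics/w4.png

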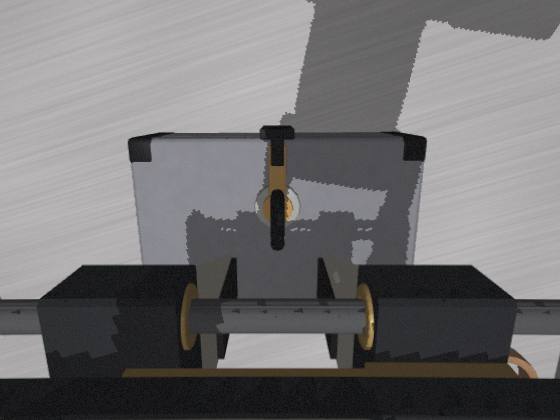

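The key is free. The tongue, at about (278,165), still lies centred under the strike finger at (278,150), and the bow is in line with it.

```bash
python3 -c "
from plant import bot
print(bot.close_job())"
```

```text
the job is handed in; nothing more can be done
None
```

The wide case is locked: I turned its key about 31° past the strike, brought it back to centre under it and let go. I never touched the smaller case's key, and the job is handed in.

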